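# Snap the seal-tight cover onto a loaded centrifuge bucket and hold it down

## Task

Get the centrifuge bucket ready for its spin: first push every blood tube that stands proud in it fully home, while the cover is still off. Then take the cover by its handle, set it squarely on the bucket and press it straight down until it snaps under both steel end clips, and go on pressing firmly so that the seal stays squeezed: finish while still bearing down on the cover, do not let it go. Leave the other things on the bench where they are.

Things in the scene. Friction and masses are not known exactly. Their poses are not given: they have to be found in the camera images.
- bucket: Rectangular aluminium centrifuge bucket, 120 (x) x 92 (y) mm, fixed on the bench in a black stand 150 x 108 mm. Origin on the bench under its centre, z up, x along its longer side. A blue insert (top at z = 44 mm) holds four capped tubes at x = +-24, y = +-19 mm. A steel spring clip 42 mm wide stands at each end (x = +-64 mm, up to z = 100 mm). It may be turned by up to 0.5 rad.
- bucket_mouth (a point): Centre of the bucket's open mouth, at the height of its metal rim (z = 72 mm); axes as the bucket's. The mouth is 112 (x) x 84 (y) mm; a red springy seal on the rim stands 5.5 mm above it. The cover goes on with its centre here and its x axis along the bucket's x, either way round.
- cover: Loose clip-on cover, 124 (x) x 94 (y) x 67 (z) mm, about 0.2 kg: white, clear window, blue handle; stands right way up on the bench. Origin: centre of its underside. A rib 108 x 80 mm, tapered in by 4 mm below, z = 0 to 20 mm, enters the mouth with 2 mm play a side; above it the flange (z = 20 to 29 mm) has a rounded bead at each x end. The window's top is at z = 35 mm.
- cover_bottom (a point): The cover's origin again. Over the bucket's centre its height above the bench is about 69 mm when the beads rest on the clip noses, 56 mm when snapped in and 52.5 mm when pressed to the stop.
- cover_handle (a point): Middle of the cover's handle at z = 55 mm of the cover, to be gripped here from above. The handle is a blue upright bar, 58 mm long along the cover's x, 16 mm thick along its y, from z = 35 to 67 mm of the cover; its top is flat and may also be pressed on.
- seal (a joint): How far the red seal is squeezed, m: 0 free, about 0.0015 under the snapped cover alone, 0.005 at its stop. It acts as a spring of 2.5 N per mm, so a push of 8 N on the snapped cover gives about 0.004.
- clip_far (a joint): Spring clip at the bucket's +x end, rad: 0 upright, positive when bent outward. Going on, the cover's bead bends it out by about 0.06 (a push of some 8 to 20 N on the cover bends both), then it springs back to about 0 over the bead: the push needed suddenly falls.
- clip_near (a joint): The same clip at the bucket's -x end, rad.
- tube_yellow (a joint): How far the tube with the yellow stopper (at x = -24, y = +19 mm of the bucket) stands proud, m: 0 is fully home, up to 0.014 proud. A rubber bush grips it: it slides down under a push of about 5 N and then stops hard.
- tube_green (a joint): The same for the tube with the green stopper, at x = +24, y = -19 mm of the bucket; proud at the start.
- tube_purple_l (a joint): The same for the tube with the purple stopper at x = +24, y = +19 mm of the bucket; it may or may not stand proud.
- tube_purple_r (a joint): The same for the tube with the purple stopper at x = -24, y = -19 mm of the bucket; always home at the start.
- tube_yellow_top (a point): Middle of the flat top of the yellow stopper, 16 mm in diameter; at z = 82 mm of the bucket when the tube is home, 10 mm above the metal rim.
- tube_green_top (a point): The same point of the green stopper.
- tube_purple_l_top (a point): The same point of the purple stopper at x = +24, y = +19 mm.
- tube_purple_r_top (a point): The same point of the purple stopper at x = -24, y = -19 mm.
- bench_timer: Bystander: flat white timer, 60 x 70 x 16 mm, origin under its centre.
- tip_box: Bystander: teal pipette tip box with a clear lid, 90 x 118 x 96 mm, origin under its centre.
- wash_bottle: Bystander: white wash bottle with a green spout, 62 x 89 x 191 mm, origin under its centre.
- reagent_bottle_01: Bystander: small white bottle, 21 x 21 x 54 mm, origin under its centre; one of three.
- reagent_bottle_03: Bystander: the second small white bottle.
- reagent_bottle_05: Bystander: the third small white bottle.

How it is judged:
By the outcome, as a careful person would: the job done as asked, in the order asked, and still so for the second after the job is handed in, while the arm keeps its last pose, push and grip.
It also fails if it takes over 51 s, if anything falls off the work surface, if the arm or the gripper's body presses on something with over 40 N, if the wrist force passes 120 N, or if a joint passes its speed limit or range.

## Robot

A 6-joint arm with a two-finger parallel gripper is mounted at the origin on a cart in front of the work surface, level with it; the furniture and walls round the work are solid. World frame = base frame: x ahead of the robot, y to its left, z up, the work surface at z = 0. Lengths are in mm, angles in degrees, forces in N, time in s.
With the tool pointing down it reaches from about 350 to 875 mm from the base axis. Payload 4.2 kg.
Tool frame: the origin (TCP) lies on the centre line of the jaws, within the pads' length; the fingertips stand 19 mm ahead of it and the grasp point (between the pads) is the TCP; z points along the fingers, y is the direction in which the jaws open and shut (so a half turn about z gives the same grasp; the last joint's range is limited). The gripper opens to 85 mm and grips with 20 to 120 N. Pads are 22 mm wide; open, the fingers measure 114 mm over their backs; the gripper's body (76 mm by 85 mm) begins 54 mm behind the grasp point. The pads swing forward as they close: fully open they stand 13 mm farther back than shut.
Start: joints at [78.186, 22.042, 0.453, 0, -68.411, -14.817], TCP at [280.119, 558.688, 250.312] pointing down, gripper open.
Joint ranges: [-179.83, 179.83], [-69.29, 118.12], [-61.27, 80.66], [-181.25, 117.63], [-171.15, -9.14], [-177.46, 177.46]. Speed limits (degrees/s): [159.86, 159.86, 180, 180, 180, 180].

## Interface

Orientations are given as [roll, pitch, yaw] about the fixed x, y, z axes, in that order (R = Rz(yaw) Ry(pitch) Rx(roll)).
In Python, from station import state, eyes, workorder, nets gives the robot as it stands. The module is installed in compiled form; this text tells all that it offers.
- The arm moves only by the shell command python3 -m crank 'ROWS' [FORCE]. ROWS is JSON, a list of rows, each a list of 5 numbers: the opening, from 0 (shut) to 1 (fully open), then the shift along the tool's x, y, z in mm, then the turn about the tool's z in degrees. In form: [[gripper, dx, dy, dz, twist], ...]. A call has 1 to 10 rows; each row shifts and turns the commanded pose from where the row before left it, along the tool's axes as they then stand; what a row does not reach is not made up. A row lasts 1/8 s, in which the tool goes at most 62.5 mm and 10.7 degrees, less where a joint would pass 70% of its speed; a pose out of reach is approached as far as the arm can. A call is refused whole if a number of a shift passes 62.5 or a number of a turn 10.7, either way. A call with a gripper value outside its range is refused whole. The fingers move at their own pace and stop on an object; FORCE is the grip in N (left out, the last holds). Time passes only in rows, so rows that do not move let the fingers close. It gives the time, the measured TCP pose, the force and the opening at its end, in the units of the state.
- state(): the state, without advancing time (a new reading comes with each control period).
- eyes.snapshot(name): name is "scene" or "top"; returns a dict with "image" (384x512x3 uint8, blue, green, red), "camera_matrix" (3x3 intrinsics, pixels), "pose" (4x4, takes a point from camera to world coordinates). Camera axes: x right, y down, z forward; pixel columns grow to the right and rows downward; lengths in mm; the calibration is good to about 2 mm. A picture is of the moment at which its call begins. There is no depth.
- workorder.hand_in(): hands the job in, once; it reports no verdict.
Trained networks look in the newest picture that a camera, given by its name, has taken for a name from the list of things; names that differ only in an ending like _2 or _b are one class to them, and where a whole thing is asked for, a point or a joint stands for the part that bears it (a point fixed in the world has none). Each returns a list of dicts, best first, with "confidence" (0 to 1); they miss things now and then, are a little off and sometimes report something else, mostly with a low value. They report only what shows in the picture. A call takes as long as a camera call.
- nets.boxes_of(camera, name): "extent" ([centre column, centre row, width, height] in pixels, round what is visible of it).
- nets.landmark_of(camera, name): "at" ([column, row] in pixels: a listed point, or the origin of a listed thing).
The state is a dict: "t": time; "joints": joint angles; "dq": joint speeds; "tau": joint torques, N m; "position": TCP position; "ee_rot": TCP orientation; "wrist_force": force on the tool from outside, world axes, zero at the start; "wrist_torque": the same for the moment, N m; "width": opening from 0.0 (shut) to 1.0 (fully open).
Only numpy, scipy, OpenCV 4.12 (cv2) and the standard library are available. Lean on these libraries where they do the work, as an engineer would, in place of code of your own. Each camera call takes 0.05 s, during which the arm holds its last target.

## Working session

There is one attempt and no reset: what is moved stays moved. The work goes in short steps, Python scripts to look and compute and a shell command to move; the robot and the scene stay as the last step left them, time stands still between calls to the robot, and variables do not carry over. Pictures are saved under pics/ and viewed, and the job is handed in when it is done.

```bash
mkdir -p pics
cat > h.py <<'E'
import numpy as np, cv2
from station import state, eyes, workorder, nets
def snap(n,fn=None):
    s=eyes.snapshot(n)
    if fn: cv2.imwrite('pics/'+fn,s['image'])
    return s
def ray(s,uv):
    K=np.array(s['camera_matrix']);P=np.array(s['pose'])
    d=P[:3,:3]@np.linalg.solve(K,[uv[0],uv[1],1]);return P[:3,3],d
def onz(s,uv,z):
    o,d=ray(s,uv);return o+d*(z-o[2])/d[2]
def proj(s,p):
    K=np.array(s['camera_matrix']);P=np.array(s['pose'])
    c=P[:3,:3].T@(np.array(p)-P[:3,3]);q=K@c;return q[:2]/q[2]
def tri(s1,u1,s2,u2):
    A=[];b=[]
    A=np.zeros((3,3));b=np.zeros(3);R=[]
    for s,u in((s1,u1),(s2,u2)):
        o,d=ray(s,u);d=d/np.linalg.norm(d);M=np.eye(3)-np.outer(d,d);A+=M;b+=M@o;R.append((M,o))
    p=np.linalg.solve(A,b);return p,[round(float(np.linalg.norm(M@(p-o))),1) for M,o in R]
E
python3 - <<'E'
from h import *
np.set_printoptions(precision=1,suppress=True)
a=snap('scene','s0.png');b=snap('top','t0.png')
print(state());print(a['pose'],b['pose'],a['camera_matrix'])
for n in ['bucket_mouth','bucket','cover_bottom','cover_handle','tube_yellow_top','tube_green_top','tube_purple_l_top','tube_purple_r_top']:
    r=[nets.landmark_of(c,n)[:3] for c in('scene','top')]
    print(n,[[(np.round(x['at'],1).tolist(),round(x['confidence'],2)) for x in q] for q in r])
    if r[0] and r[1]: print('  ',tri(a,r[0][0]['at'],b,r[1][0]['at']))
E
```

```text
{'t': 0.1, 'joints': array([ 78.2,  22.1,   0.4,  -0. , -68.4, -14.8]), 'dq': array([-0. , -0.1,  0.2,  0.1,  0.1, -0. ]), 'tau': array([ -0. , -39.3,  18.9,   4.2,  -0. ,   0. ]), 'position': array([279.9, 558.3, 249.3]), 'ee_rot': array([179.9,  -0. , -26.6]), 'wrist_force': array([0.5, 0.1, 0.5]), 'wrist_torque': array([-0.,  0.,  0.]), 'width': 0.9974383267319741}
[[   0.8   -0.4    0.5   50.2]
 [  -0.7   -0.5    0.6 -549.5]
 [   0.    -0.7   -0.7  806. ]
 [   0.     0.     0.     1. ]] [[   0.    -1.     0.2  423.8]
 [  -1.    -0.     0.    57. ]
 [  -0.    -0.2   -1.  1001.6]
 [   0.     0.     0.     1. ]] [[435.8   0.  259.1]
 [  0.  435.8 190.2]
 [  0.    0.    1. ]]
bucket_mouth [[([204.1, 188.7], 0.78), ([190.7, 180.3], 0.5)], [([213.7, 219.8], 0.86)]]
   (array([482.6, 169.1,  62.2]), [3.8, 3.8])
bucket [[([203.8, 205.6], 0.62)], [([218.1, 220.5], 0.57)]]
   (array([480.2, 166.3,   6.4]), [1.1, 1.1])
cover_bottom [[([300.9, 260.1], 0.74)], [([324.0, 196.8], 0.61), ([214.0, 220.8], 0.47)]]
   (array([ 553.7, -124. ,   -3.9]), [2.5, 2.5])
cover_handle [[([305.9, 245.0], 0.95), ([341.3, 206.2], 0.73), ([208.1, 180.6], 0.21)], [([330.9, 195.8], 0.67)]]
   (array([ 551.1, -132.4,   58.6]), [0.5, 0.5])
tube_yellow_top [[([189.1, 180.6], 0.49), ([207.3, 179.3], 0.37)], [([304.6, 122.1], 0.61), ([206.1, 227.7], 0.59)]]
   (array([509.5,   1.8, 297.3]), [151.4, 151.4])
tube_green_top [[([383.4, 242.3], 0.63), ([214.1, 181.0], 0.56)], [([223.7, 212.7], 0.51), ([209.4, 209.2], 0.34), ([211.6, 132.9], 0.2)]]
   (array([575. , -58.6, 110.7]), [215.2, 215.2])
tube_purple_l_top [[([267.6, 164.8], 0.26)], [([209.8, 211.1], 0.39)]]
   (array([551.3, 116.8, 143.1]), [78.5, 78.5])
tube_purple_r_top [[([196.0, 192.6], 0.44)], [([220.0, 234.9], 0.37), ([217.1, 219.5], 0.35), ([224.1, 212.8], 0.19)]]
   (array([444.7, 148.2,  85.7]), [4.7, 4.7])
```

Run:
```python
import cv2
for n in 's0','t0':
    i=cv2.imread(f'pics/{n}.png')
    (c,r)=(150,130) if n=='s0' else (160,170)
    cr=cv2.resize(i[r:r+90,c:c+120],None,fx=6,fy=6,interpolation=cv2.INTER_CUBIC)
    cv2.imwrite(f'pics/{n}c.png',cr)
```

```text
(no output)
```

View pics/s0.png

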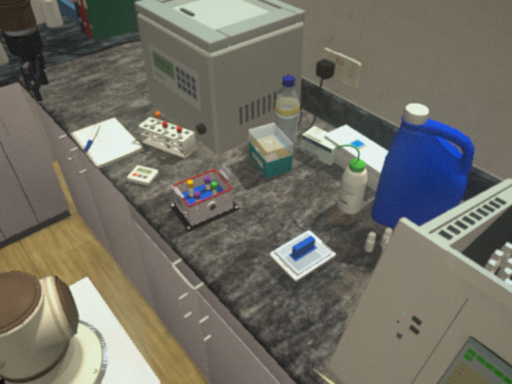

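View pics/t0.png

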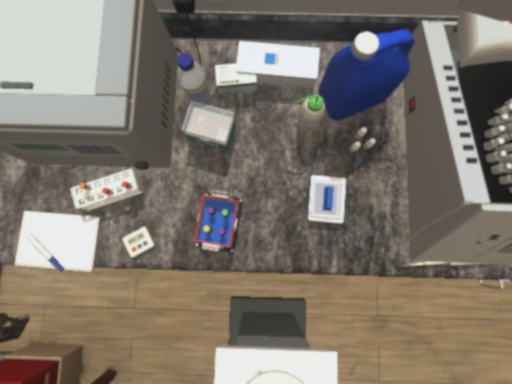

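View pics/s0c.png

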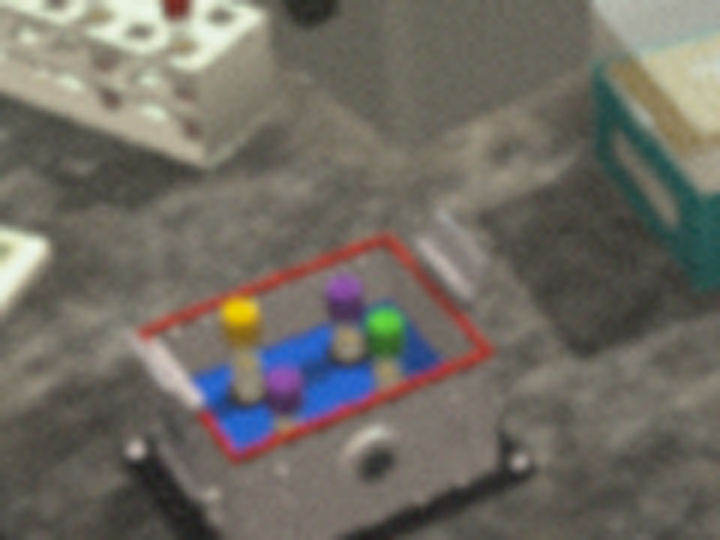

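View pics/t0c.png

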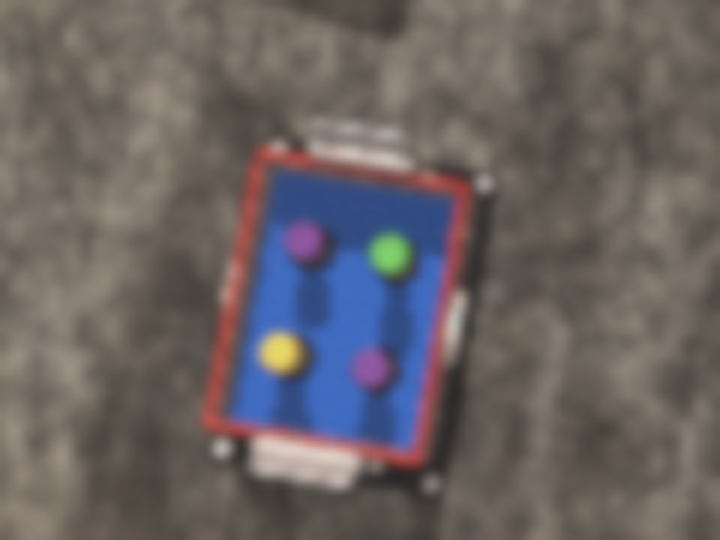

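The first pictures show the bucket at about (204,190) in scene and (215,220) in top, tilted slightly clockwise, and the cover at (303,250) and (327,199). Yellow, green and perhaps purple_l stand high. Next I fit both poses from corners and stoppers.

```bash
cat > seg.py <<'E'
from h import *
def crop(s,c,r,w,h,fn,f=6):
    i=s['image'][r:r+h,c:c+w];cv2.imwrite('pics/'+fn,cv2.resize(i,None,fx=f,fy=f,interpolation=cv2.INTER_CUBIC))
E
python3 - <<'E'
from seg import *
from scipy.optimize import least_squares
np.set_printoptions(precision=2,suppress=True)
a=snap('scene');b=snap('top')
crop(a,255,220,100,70,'cs.png');crop(b,290,165,80,70,'ct.png')
def un(L,c,r): return [((u+.5)/6-.5+c,(v+.5)/6-.5+r) for u,v in L]
# order: (-x,+y),(+x,+y),(+x,-y),(-x,-y)
S=un([(138,335),(390,238),(493,352),(235,460)],150,130)
T=un([(205,425),(258,148),(472,182),(428,465)],160,170)
sg=[(-1,1),(1,1),(1,-1),(-1,-1)]
tn={'y':(-24,19),'g':(24,-19),'pl':(24,19),'pr':(-24,-19)}
ts=dict(zip(tn,un([(241,306),(386,318),(344,286),(284,376)],150,130)))
tt=dict(zip(tn,un([(281,352),(391,254),(305,241),(373,368)],160,170)))
def W(p,q): 
    c,s=np.cos(p[2]),np.sin(p[2]);return np.array([p[0]+c*q[0]-s*q[1],p[1]+s*q[0]+c*q[1],q[2]])
def f(p,full=True):
    r=[]
    for k,(sx,sy) in enumerate(sg):
        q=W(p,(sx*p[7],sy*p[8],77.5))
        r+=list(proj(a,q)+p[9:11]-S[k])+list(proj(b,q)+p[11:13]-T[k])
    for k,n in enumerate(tn):
        q=W(p,(*tn[n],82+p[3+k]))
        r+=list(proj(a,q)+p[9:11]-ts[n])+list(proj(b,q)+p[11:13]-tt[n])
    r+=[(p[7]-60)/2,(p[8]-46)/2]+list(p[9:13]/1.0)
    return np.array(r)
o=least_squares(f,[482,167,-.18,5,5,5,0,60,46,0,0,0,0],loss='soft_l1')
print(o.x,o.fun[:-6].reshape(-1,4))
for n in tn: print(n,W(o.x,(*tn[n],82)), tri(a,ts[n],b,tt[n]))
E
```

```text
[477.55 162.07  -0.13  13.27  11.92   2.12   3.22  59.9   46.24   0.15
   0.16  -0.12   0.07] [[-0.03 -0.35  0.4   0.42]
 [-0.23 -0.49  0.25  0.12]
 [ 0.39  0.21  0.02  0.21]
 [ 0.12  0.33 -0.68 -0.22]
 [-0.26  0.05 -0.05 -0.06]
 [-0.07  0.03  0.06 -0.24]
 [ 0.02  0.02 -0.01 -0.16]
 [-0.08  0.01  0.04 -0.1 ]]
y [456.31 184.11  82.  ] (array([456.57, 183.98,  94.78]), [0.7, 0.7])
g [498.79 140.02  82.  ] (array([498.63, 140.11,  93.41]), [0.7, 0.7])
pl [503.88 177.68  82.  ] (array([503.71, 177.75,  83.64]), [0.5, 0.5])
pr [451.22 146.45  82.  ] (array([451.27, 146.6 ,  84.53]), [0.6, 0.6])
```

View pics/cs.png

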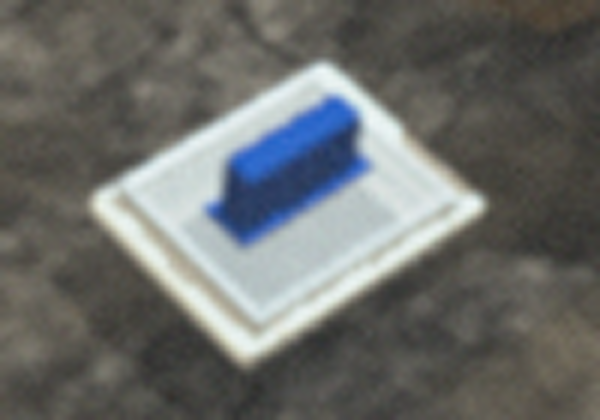

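View pics/ct.png

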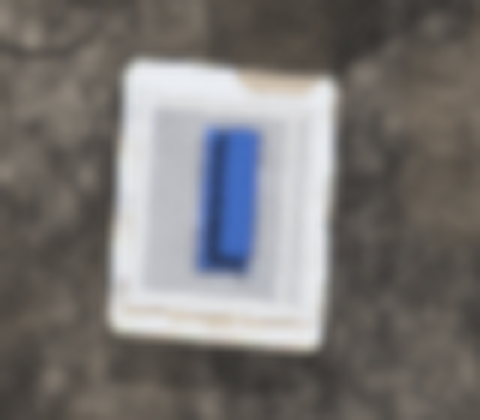

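```bash
cat > fit.py <<'E'
from seg import *
from scipy.optimize import minimize,least_squares
from scipy.ndimage import map_coordinates,gaussian_filter
np.set_printoptions(precision=3,suppress=True)
def W(p,q):
    q=np.atleast_2d(q);c,s=np.cos(p[2]),np.sin(p[2])
    return np.c_[p[0]+c*q[:,0]-s*q[:,1],p[1]+s*q[:,0]+c*q[:,1],q[:,2]]
def P(s,X):
    K=np.array(s['camera_matrix']);M=np.array(s['pose'])
    c=(X-M[:3,3])@M[:3,:3];q=c@K.T;return q[:,:2]/q[:,2:]
def rect(hx,hy,z,n=40):
    t=np.linspace(-1,1,n)
    return np.vstack([np.c_[hx*t,0*t+hy,0*t+z],np.c_[hx*t,0*t-hy,0*t+z],np.c_[0*t+hx,hy*t,0*t+z],np.c_[0*t-hx,hy*t,0*t+z]])
def red(s):
    i=s['image'].astype(float);return gaussian_filter(np.clip(i[...,2]-np.maximum(i[...,0],i[...,1]),0,None),.7)
def smp(m,uv): return map_coordinates(m,[uv[:,1],uv[:,0]],order=1,mode='nearest')
def bucket(imgs,p0=(478,162,-.13),sel=None):
    R=[red(s) for s in imgs];ring=rect(58,44,75.5)
    def f(p): return -sum(smp(r,P(s,W(p,ring))).mean()/r.max() for r,s in zip(R,imgs))
    best=None
    for d in (-.05,0,.05):
        o=minimize(f,np.array(p0)+[0,0,d],method='Nelder-Mead',options=dict(initial_simplex=np.array(p0)+[0,0,d]+np.array([[0,0,0],[5,0,0],[0,5,0],[0,0,.05]]),xatol=1e-3,fatol=1e-6))
        if best is None or o.fun<best.fun: best=o
    return best
E
python3 - <<'E'
from fit import *
a=snap('scene');b=snap('top')
for n,l in(('both',[a,b]),('s',[a]),('t',[b])):
    o=bucket(l);print(n,o.x,o.fun)
def un(L,c,r): return np.array([((u+.5)/6-.5+c,(v+.5)/6-.5+r) for u,v in L])
sg=np.array([(-1,1),(1,1),(1,-1),(-1,-1)])
FS=un([(95,200),(322,62),(487,200),(248,350)],255,220);FT=un([(109,332),(127,62),(338,80),(322,350)],290,165)
HS=un([(230,160),(334,97),(360,115),(247,180)],255,220);HT=un([(217,254),(226,129),(260,129),(250,254)],290,165)
def f(p):
    F=W(p,np.c_[sg*[62,47],[29]*4]);H=W(p,np.c_[sg*[29,8],[67]*4])
    return np.r_[(P(a,F)-FS).ravel(),(P(b,F)-FT).ravel(),(P(a,H)-HS).ravel(),(P(b,H)-HT).ravel()]
o=least_squares(f,[551,-130,0],loss='soft_l1');print(o.x,o.fun.reshape(-1,8))
E
```

```text
both [477.38  163.569  -0.14 ] -0.7991287217810008
s [478.22  163.803  -0.147] -0.4131362076711741
t [476.96  163.417  -0.139] -0.39217156756546384
[ 547.597 -127.359   -0.058] [[-2.278  0.12   0.105 -0.977  0.208  0.074 -0.889  2.01 ]
 [ 0.233 -0.125  0.174 -0.61  -0.387 -0.715 -0.004 -0.074]
 [-1.875 -0.376  0.198 -1.678  0.667 -0.462  0.034  0.738]
 [ 0.218  0.48  -0.009 -0.825  0.481 -0.306  0.931  1.012]]
```

```bash
cat > go.py <<'E'
from h import *
def to(x,y,z=None,yaw=None):
    s=state();p=s['position'];w=np.radians(s['ee_rot'][2])
    d=np.array([x,y])-p[:2];ex=np.array([np.cos(w),np.sin(w)]);ey=np.array([np.sin(w),-np.cos(w)])
    print('pos',np.round(p,1),'rot',np.round(s['ee_rot'],2),'tool dx %.1f dy %.1f'%(d@ex,d@ey),'dz %.1f'%(p[2]-z) if z else '','twist %.1f'%(s['ee_rot'][2]-yaw) if yaw is not None else '','F',np.round(s['wrist_force'],1),'w',round(s['width'],3),'t',s['t'])
E
python3 - <<'E'
from go import *
from fit import W
for n,q in dict(y=(-24,19,82),g=(24,-19,82),pl=(24,19,82),pr=(-24,-19,82)).items(): print(n,W((477.4,163.2,-.14),q))
to(456.3,185.4,150,-8)
E
```

```text
y [[456.286 185.363  82.   ]]
g [[498.514 141.037  82.   ]]
pl [[503.817 178.665  82.   ]]
pr [[450.983 147.735  82.   ]]
pos [280.1 558.7 250.3] rot [-180.      0.    -26.63] tool dx 324.8 dy 254.7 dz 100.3 twist -18.6 F [-0.4  0.3 -0.8] w 1.003 t 1.1
```

```bash
python3 -m crank '[[0,40.6,31.8,0,0],[0,40.6,31.8,0,0],[0,40.6,31.8,0,0],[0,40.6,31.8,0,0],[0,40.6,31.8,0,0],[0,40.6,31.8,0,0],[0,40.6,31.8,0,0],[0,40.6,31.8,0,0],[0,0,0,45,-9.3],[0,0,0,45,-9.3]]' 80
python3 - <<'E'
from go import *
to(456.3,185.4,130,-8)
E
```

```text
t: 2.35
position: [457.1, 185.1, 160.1]
ee_rot: [-179.9, -0.1, -7.8]
wrist_force: [0.5, 0.4, -1.6]
width: -0.001
pos [457.1 185.1 160.1] rot [-1.7987e+02 -1.1000e-01 -7.8300e+00] tool dx -0.8 dy -0.2 dz 30.1 twist 0.2 F [ 0.5  0.4 -1.6] w -0.001 t 2.35
```

```bash
python3 -m crank '[[0,0,0,25,0],[0,0,0,10,0],[0,0,0,0,0]]'
python3 - <<'E'
from go import *
from seg import crop
to(456.3,185.4)
a=snap('scene');crop(a,150,110,120,90,'s1.png');b=snap('top');crop(b,160,170,120,90,'t1.png')
E
```

```text
t: 2.72
position: [456.6, 185.8, 125.4]
ee_rot: [180.0, 0.0, -8.0]
wrist_force: [-0.3, -0.0, -0.3]
width: 0.0
pos [456.6 185.8 125.4] rot [179.98   0.    -8.02] tool dx -0.3 dy 0.5   F [-0.3 -0.  -0.3] w 0.0 t 2.725
```

View pics/s1.png

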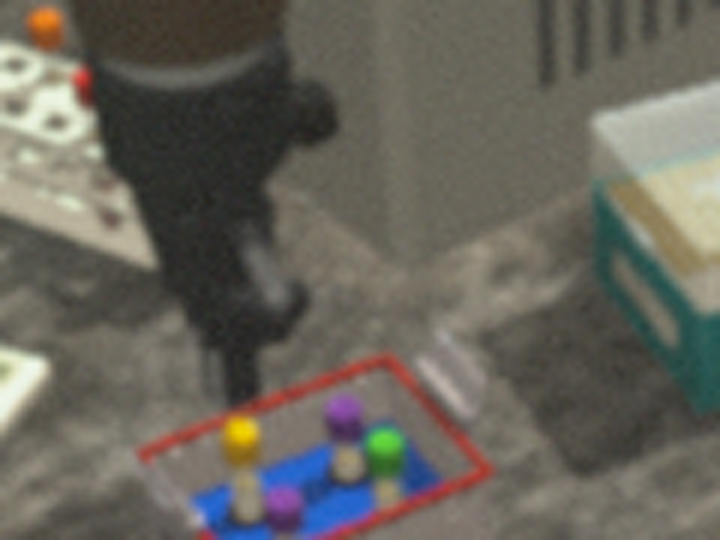

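View pics/t1.png

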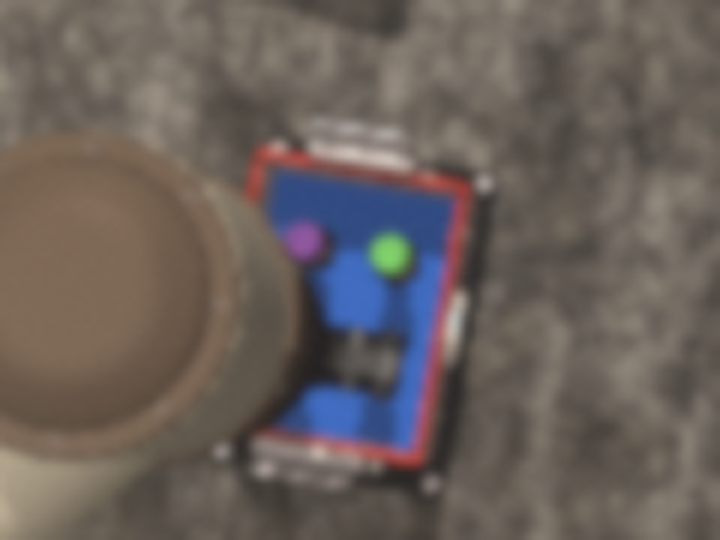

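Fingertips sit right above the yellow stopper (240,435 in the scene crop). I'll push it down gradually.

```bash
python3 -m crank '[[0,0,0,8,0],[0,0,0,4,0],[0,0,0,0,0]]'; python3 -m crank '[[0,0,0,3,0],[0,0,0,3,0],[0,0,0,0,0]]';python3 -m crank '[[0,0,0,3,0],[0,0,0,1,0],[0,0,0,0,0]]'
```

```text
t: 3.2
position: [456.2, 185.6, 113.1]
ee_rot: [180.0, 0.0, -8.0]
wrist_force: [-0.5, -0.2, -0.4]
width: 0.001
t: 3.58
position: [456.7, 185.9, 107.5]
ee_rot: [-180.0, -0.0, -8.0]
wrist_force: [0.0, -0.3, 3.0]
width: 0.002
t: 3.95
position: [456.7, 185.9, 103.5]
ee_rot: [-180.0, -0.0, -8.0]
wrist_force: [-0.2, -1.5, 5.2]
width: 0.0
```

```bash
python3 -m crank '[[0,0,0,1.5,0],[0,0,0,0,0]]'; python3 -m crank '[[0,0,0,1.5,0],[0,0,0,0,0]]';python3 -m crank '[[0,0,0,1.5,0],[0,0,0,0,0]]'
```

```text
t: 4.2
position: [456.7, 185.8, 102.0]
ee_rot: [-180.0, -0.0, -8.0]
wrist_force: [0.0, 0.5, 3.2]
width: 0.002
t: 4.45
position: [456.8, 185.9, 100.9]
ee_rot: [-180.0, -0.0, -8.0]
wrist_force: [-0.6, -0.6, 6.7]
width: -0.0
t: 4.7
position: [457.1, 186.0, 100.7]
ee_rot: [-180.0, -0.1, -8.0]
wrist_force: [-2.6, -0.6, 15.9]
width: 0.0
```

Hard stop at TCP z = 100.8 (15.9 N), so yellow is home. Now green.

```bash
python3 -m crank '[[0,0,0,-26,0],[0,0,0,-2,0],[0,0,0,0,0]]'
python3 - <<'E'
from go import *
to(498.5,141.0,115)
E
```

```text
t: 5.08
position: [455.8, 185.3, 126.0]
ee_rot: [180.0, 0.1, -8.1]
wrist_force: [0.2, 0.5, 0.4]
width: -0.002
pos [455.8 185.3 126. ] rot [ 1.7996e+02  7.0000e-02 -8.0600e+00] tool dx 48.5 dy 37.9 dz 11.0  F [0.2 0.5 0.4] w -0.002 t 5.075
```

```bash
python3 -m crank '[[0,24,19,0,0],[0,24,19,0,0],[0,0,0,0,0]]'
python3 - <<'E'
from go import *
from seg import crop
to(498.5,141.0,115)
a=snap('scene');crop(a,150,110,120,90,'s2.png')
E
python3 -m crank '[[0,0,0,8,0],[0,0,0,5,0],[0,0,0,3,0],[0,0,0,0,0]]'; python3 -m crank '[[0,0,0,3,0],[0,0,0,3,0],[0,0,0,0,0]]'
```

```text
t: 5.45
position: [498.8, 140.0, 125.3]
ee_rot: [179.9, 0.1, -8.2]
wrist_force: [-0.3, 0.7, -0.3]
width: 0.001
pos [498.8 140.  125.3] rot [ 1.7991e+02  1.2000e-01 -8.2000e+00] tool dx -0.4 dy -0.9 dz 10.3  F [-0.3  0.7 -0.3] w 0.001 t 5.45
t: 6.0
position: [498.4, 141.6, 110.6]
ee_rot: [180.0, 0.0, -8.0]
wrist_force: [0.5, -0.0, 0.1]
width: 0.001
t: 6.38
position: [498.9, 141.6, 105.2]
ee_rot: [-180.0, -0.0, -8.0]
wrist_force: [0.2, 0.2, 3.0]
width: -0.004
```

View pics/s2.png

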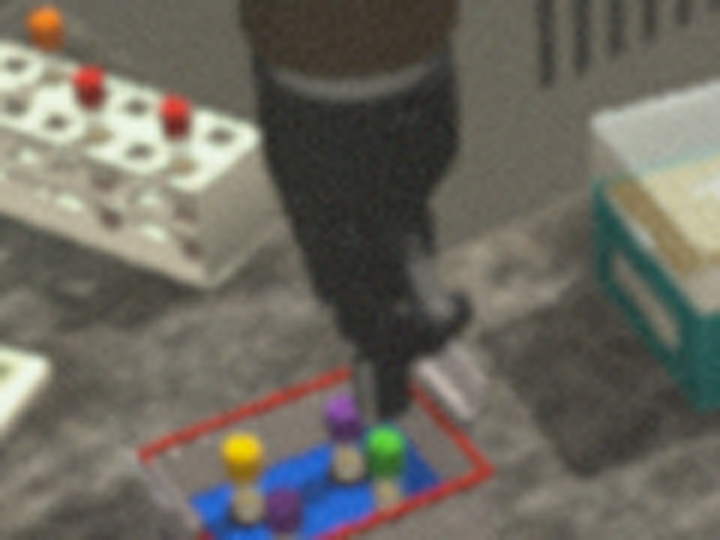

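Yellow has dropped to (243,450) and the fingers are above green (386,445). I'll keep pressing green.

```bash
python3 -m crank '[[0,0,0,2,0],[0,0,0,1,0],[0,0,0,0,0]]'; python3 -m crank '[[0,0,0,1.5,0],[0,0,0,0,0]]';python3 -m crank '[[0,0,0,1.5,0],[0,0,0,0,0]]'
```

```text
t: 6.75
position: [498.9, 141.6, 102.1]
ee_rot: [-180.0, -0.0, -8.0]
wrist_force: [-1.4, 1.1, 5.1]
width: -0.006
t: 7.0
position: [499.0, 141.6, 101.0]
ee_rot: [-180.0, -0.1, -8.0]
wrist_force: [-2.0, 0.6, 6.5]
width: 0.001
t: 7.25
position: [499.3, 141.6, 100.8]
ee_rot: [-180.0, -0.1, -8.0]
wrist_force: [-4.2, 0.9, 14.4]
width: -0.004
```

Green home at 100.8. Now probe purple_l, to be sure of it.

```bash
python3 -m crank '[[0,0,0,-24,0],[0,0,0,-4,0],[0,0,-19,0,0],[0,0,-19,0,0],[0,0,0,0,0]]'
python3 - <<'E'
from go import *
to(503.8,178.7,106)
E
python3 -m crank '[[0,0,0,8,0],[0,0,0,6,0],[0,0,0,0,0]]';python3 -m crank '[[0,0,0,5,0],[0,0,0,3,0],[0,0,0,0,0]]';python3 -m crank '[[0,0,0,3,0],[0,0,0,0,0]]'
```

```text
t: 7.88
position: [504.1, 180.7, 125.9]
ee_rot: [180.0, 0.0, -7.9]
wrist_force: [0.6, -0.6, -0.3]
width: 0.002
pos [504.1 180.7 125.9] rot [ 1.7997e+02  3.0000e-02 -7.9100e+00] tool dx -0.0 dy 2.1 dz 19.9  F [ 0.6 -0.6 -0.3] w 0.002 t 7.875
t: 8.25
position: [503.4, 178.4, 111.9]
ee_rot: [179.9, 0.1, -8.1]
wrist_force: [-0.3, 0.6, 0.4]
width: -0.002
t: 8.62
position: [503.8, 178.8, 104.6]
ee_rot: [180.0, 0.0, -8.0]
wrist_force: [-0.6, -0.6, 0.0]
width: 0.0
t: 8.88
position: [503.8, 178.9, 101.6]
ee_rot: [180.0, 0.0, -8.0]
wrist_force: [0.3, -0.3, 0.0]
width: 0.003
```

```bash
python3 -m crank '[[0,0,0,2,0],[0,0,0,0,0]]';python3 -m crank '[[0,0,0,1,0],[0,0,0,0,0]]'; python3 -m crank '[[0,0,0,-30,0],[0,0,0,-50,0],[0.6,0,0,-50,0]]'
python3 - <<'E'
from go import *
to(547.6,-127.4,190,-3.4)
E
```

```text
t: 9.12
position: [504.3, 179.1, 101.0]
ee_rot: [-180.0, -0.1, -8.0]
wrist_force: [-2.3, -0.6, 5.8]
width: 0.0
t: 9.38
position: [504.5, 179.2, 100.9]
ee_rot: [-180.0, -0.1, -8.0]
wrist_force: [-3.0, -0.0, 11.5]
width: 0.002
t: 9.75
position: [503.7, 178.8, 230.1]
ee_rot: [180.0, 0.0, -8.0]
wrist_force: [0.8, 0.9, 0.4]
width: 0.199
pos [503.7 178.8 230.1] rot [ 1.7997e+02  2.0000e-02 -8.0200e+00] tool dx 86.2 dy 297.1 dz 40.1 twist -4.6 F [0.8 0.9 0.4] w 0.199 t 9.75
```

```bash
python3 -m crank '[[0.6,14.4,49.5,0,0],[0.6,14.4,49.5,0,0],[0.6,14.4,49.5,0,0],[0.6,14.4,49.5,0,0],[0.6,14.4,49.5,0,0],[0.6,14.4,49.5,0,0],[0.6,0,0,50,-4.6],[0.6,0,0,50,0],[0.6,0,0,0,0]]'
python3 - <<'E'
from go import *
from seg import crop
to(547.6,-127.4,58,-3.4)
a=snap('scene');crop(a,235,170,130,100,'s3.png');b=snap('top');crop(b,280,155,100,90,'t3.png')
crop(a,150,140,120,90,'s3b.png')
E
```

```text
t: 10.88
position: [545.2, -127.4, 125.3]
ee_rot: [180.0, 0.5, -3.5]
wrist_force: [0.6, 0.2, 0.0]
width: 0.599
pos [ 545.2 -127.4  125.3] rot [179.97   0.54  -3.49] tool dx 2.4 dy -0.1 dz 67.3 twist -0.1 F [0.6 0.2 0. ] w 0.599 t 10.875
```

View pics/s3.png

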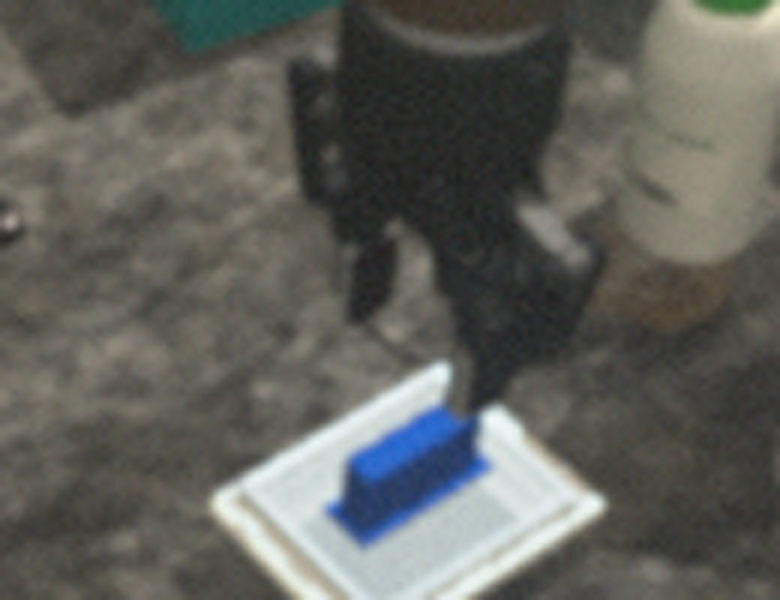

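View pics/t3.png

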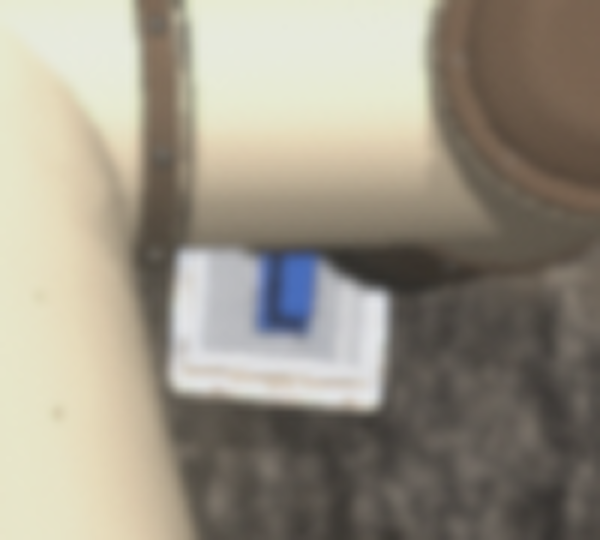

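View pics/s3b.png

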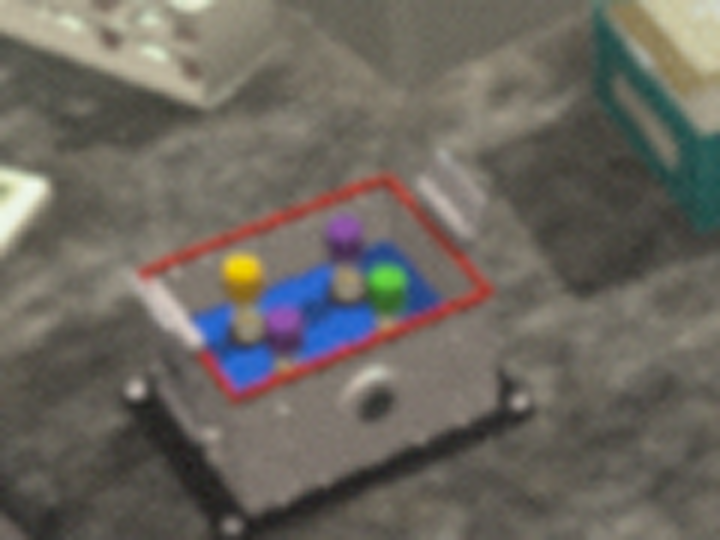

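Tubes all look level now. I'll refine the cover pose with a silhouette fit on the clear first pictures.

Run:
```python
from fit import *
a=snap('scene');b=snap('top')
ims=[cv2.imread('pics/s0.png'),cv2.imread('pics/t0.png')]
roi=[(255,220,90,65),(300,168,55,60)]
masks=[]
for im,(c,r,w,h) in zip(ims,roi):
    i=cv2.resize(im,None,fx=4,fy=4,interpolation=cv2.INTER_CUBIC)
    g=i.min(2).astype(int);blue=(i[...,0].astype(int)-i[...,2])>45
    m=((i[...,1]>150)|blue).astype(np.uint8)
    z=np.zeros_like(m);z[4*r:4*(r+h),4*c:4*(c+w)]=m[4*r:4*(r+h),4*c:4*(c+w)]
    n,l,st,_=cv2.connectedComponentsWithStats(z);k=1+st[1:,4].argmax();z=(l==k).astype(np.uint8)
    z=cv2.morphologyEx(z,cv2.MORPH_CLOSE,np.ones((15,15)));masks.append(z)
    print(z.sum())
def box(hx,hy,z): return [(sx*hx,sy*hy,z) for sx in(-1,1) for sy in(-1,1)]
parts=[np.array(box(62,47,20)+box(62,47,29)),np.array(box(29,8,35)+box(29,8,67))]
def render(p,s,sh):
    z=np.zeros(sh,np.uint8)
    for q in parts:
        uv=P(s,W(p,q));uv=(uv+.5)*4-.5
        cv2.fillConvexPoly(z,cv2.convexHull(np.round(uv*16).astype(np.int32)),1,shift=4)
    return z
def f(p,idx=(0,1)):
    e=0
    for k in idx:
        z=render(p,(a,b)[k],masks[k].shape);e+=1-(z&masks[k]).sum()/(z|masks[k]).sum()
    return e
for idx in((0,1),(0,),(1,)):
    x0=np.array([548,-128,-.06])
    o=minimize(f,x0,(idx,),method='Nelder-Mead',options=dict(initial_simplex=x0+np.array([[0,0,0],[5,0,0],[0,5,0],[0,0,.06]])))
    print(idx,o.x,o.fun)
```

```text
28486
26007
(0, 1) [ 547.956 -127.149   -0.068] 0.09168660694368092
(0,) [ 550.802 -125.203   -0.065] 0.059817773669615715
(1,) [ 547.903 -127.466   -0.066] 0.021681649920676893
```

```bash
python3 -m crank '[[0.6,2.2,0,0,0.3],[0.6,0,0,20,0],[0.6,0,0,20,0],[0.6,0,0,0,0]]'
python3 - <<'E'
from go import *
from seg import crop
to(548,-127.3,57,-3.8)
a=snap('scene');crop(a,235,170,130,100,'s4.png')
E
```

```text
t: 11.58
position: [549.9, -127.2, 88.6]
ee_rot: [180.0, 0.1, -3.7]
wrist_force: [0.1, -0.0, -0.3]
width: 0.602
pos [ 549.9 -127.2   88.6] rot [ 1.80e+02  8.00e-02 -3.73e+00] tool dx -1.9 dy 0.2 dz 31.6 twist 0.1 F [ 0.1 -0.  -0.3] w 0.602 t 11.575
```

View pics/s4.png

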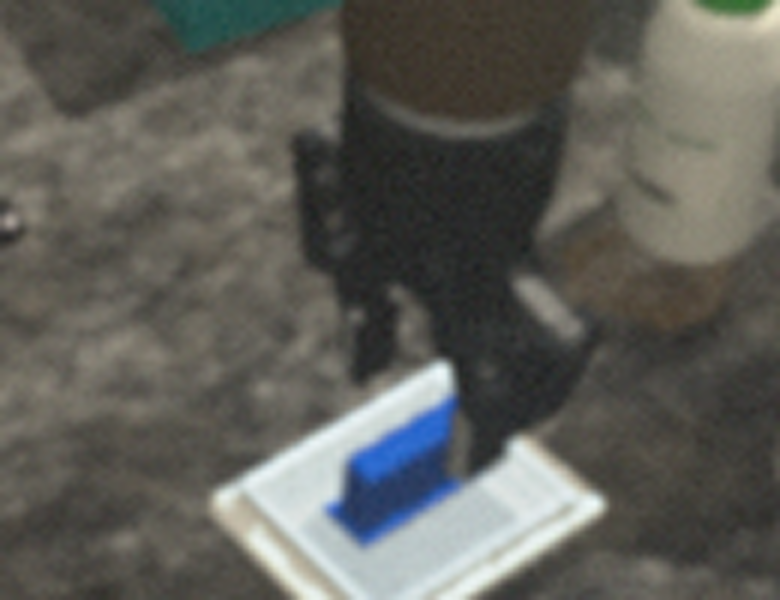

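Fingers straddle the handle line (far one at 370,370, near one at 480,450). I'll go down and grip.

```bash
python3 -m crank '[[0.6,-1.8,0,10,0],[0.6,0,0,10,0],[0.6,0,0,11,0],[0.6,0,0,0,0]]'
python3 - <<'E'
from go import *
to(548,-127.3,57,-3.8)
E
python3 -m crank '[[0.1,0,0,0,0],[0.1,0,0,0,0],[0.1,0,0,0,0],[0.1,0,0,0,0]]' 80
python3 - <<'E'
from go import *
from seg import crop
to(548,-127.3,57,-3.8)
a=snap('scene');crop(a,235,170,130,100,'s5.png')
E
```

```text
t: 12.12
position: [547.6, -127.2, 56.6]
ee_rot: [180.0, 0.2, -3.7]
wrist_force: [-0.1, -0.3, 0.1]
width: 0.603
pos [ 547.6 -127.2   56.6] rot [ 1.7999e+02  1.5000e-01 -3.7400e+00] tool dx 0.4 dy 0.1 dz -0.4 twist 0.1 F [-0.1 -0.3  0.1] w 0.603 t 12.125
t: 12.62
position: [548.8, -127.2, 58.4]
ee_rot: [-180.0, -0.1, -3.7]
wrist_force: [-0.3, 0.3, 2.2]
width: 0.171
pos [ 548.8 -127.2   58.4] rot [-1.80e+02 -7.00e-02 -3.72e+00] tool dx -0.8 dy 0.2 dz 1.4 twist 0.1 F [-0.3  0.3  2.2] w 0.171 t 12.625
```

View pics/s5.png

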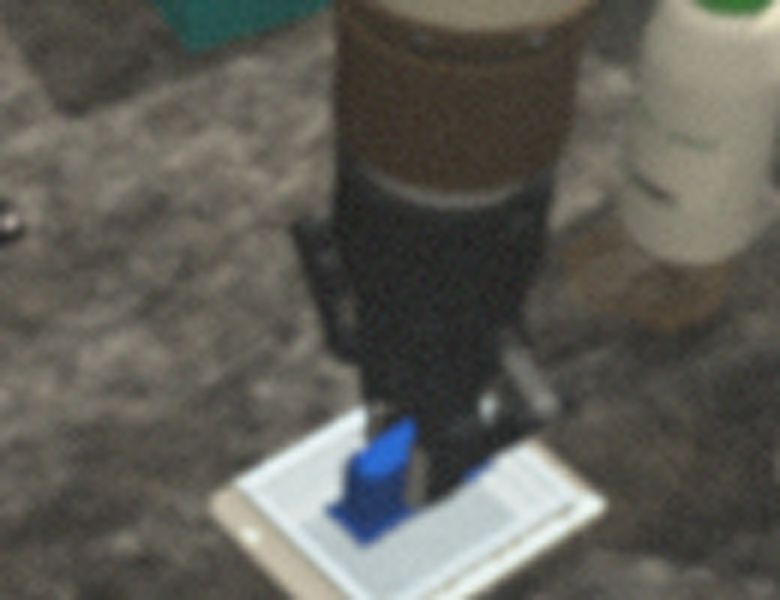

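```bash
python3 -m crank '[[0.1,0,0,-10,0],[0.1,0,0,-30,0],[0.1,0,0,-40,0],[0.1,0,0,-40,0],[0.1,0,0,-20,0],[0.1,0,0,0,0]]'
python3 - <<'E'
from go import *
to(477.4,163.4,155,-8)
E
```

```text
t: 13.42
position: [548.9, -127.1, 199.5]
ee_rot: [-180.0, -0.2, -3.7]
wrist_force: [0.9, -0.3, -1.9]
width: 0.175
pos [ 548.9 -127.1  199.5] rot [-179.96   -0.2    -3.74] tool dx -90.3 dy -285.3 dz 44.5 twist 4.3 F [ 0.9 -0.3 -1.9] w 0.175 t 13.425
```

```bash
python3 -m crank '[[0.1,-7,-20,0,0],[0.1,-11,-35,0,0],[0.1,-12,-40,0,0],[0.1,-12,-40,0,0],[0.1,-12,-40,0,0],[0.1,-12,-40,0,0],[0.1,-12,-35,0,0],[0.1,-7,-21,0,0],[0.1,-4.5,-14.3,0,0],[0.1,0,0,0,4.3]]'
python3 -m crank '[[0.1,0,0,15,0],[0.1,0,0,10,0],[0.1,0,0,0,0],[0.1,0,0,0,0]]'
python3 - <<'E'
from go import *
from seg import crop
to(478.2,163.4,155,-8)
a=snap('scene');crop(a,150,110,120,100,'s6.png');b=snap('top');crop(b,160,170,120,90,'t6.png')
E
```

```text
t: 14.68
position: [477.0, 163.8, 196.7]
ee_rot: [179.9, 0.1, -8.1]
wrist_force: [0.4, -0.0, -2.5]
width: 0.173
t: 15.18
position: [477.9, 163.2, 172.8]
ee_rot: [180.0, -0.0, -8.0]
wrist_force: [1.0, -0.6, -1.9]
width: 0.168
pos [477.9 163.2 172.8] rot [179.99  -0.    -8.03] tool dx 0.3 dy -0.3 dz 17.8 twist -0.0 F [ 1.  -0.6 -1.9] w 0.168 t 15.175
```

View pics/s6.png

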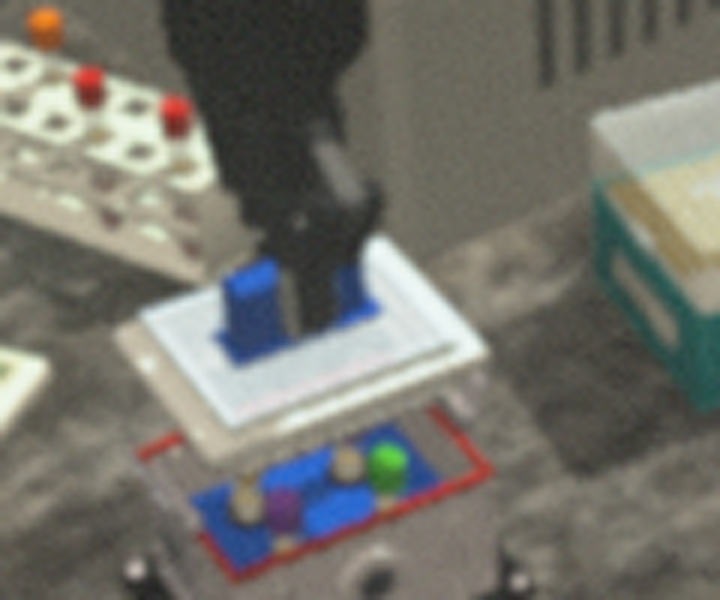

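View pics/t6.png

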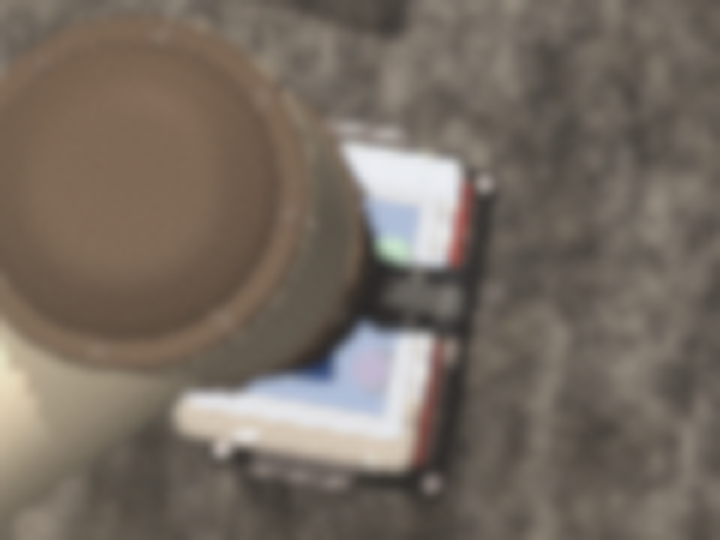

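Run:
```python
from fit import *
a=snap('scene');b=snap('top')
p=(477.1,163.2,-.14);z=172.8-58.4
sg=np.array([(-1,1),(1,1),(1,-1),(-1,-1)])
for zz in (20,29): 
  F=W(p,np.c_[sg*[62,47],[z+zz]*4])
  print(zz,'scene',((P(a,F)-[150,110]+.5)*6-.5).round(0).tolist(),'top',((P(b,F)-[160,170]+.5)*6-.5).round(0).tolist())
R=W(p,np.c_[sg*[60,46],[77.5]*4])
for q,i,c,r,n in((p,a,150,110,'s7'),(p,b,160,170,'t7')):
    im=cv2.imread('pics/'+n.replace('7','6')+'.png')
    for pts,col in((F,(0,255,255)),(R,(255,255,0))):
        uv=((P(i,pts)-[c,r]+.5)*6-.5).round().astype(int)
        cv2.polylines(im,[uv],True,col,1)
    cv2.imwrite(f'pics/{n}.png',im)
```

```text
20 scene [[111.0, 346.0], [381.0, 247.0], [492.0, 366.0], [212.0, 477.0]] top [[177.0, 432.0], [237.0, 125.0], [466.0, 163.0], [411.0, 472.0]]
29 scene [[108.0, 329.0], [380.0, 230.0], [491.0, 349.0], [209.0, 459.0]] top [[173.0, 431.0], [233.0, 122.0], [465.0, 161.0], [409.0, 472.0]]
```

View pics/s7.png

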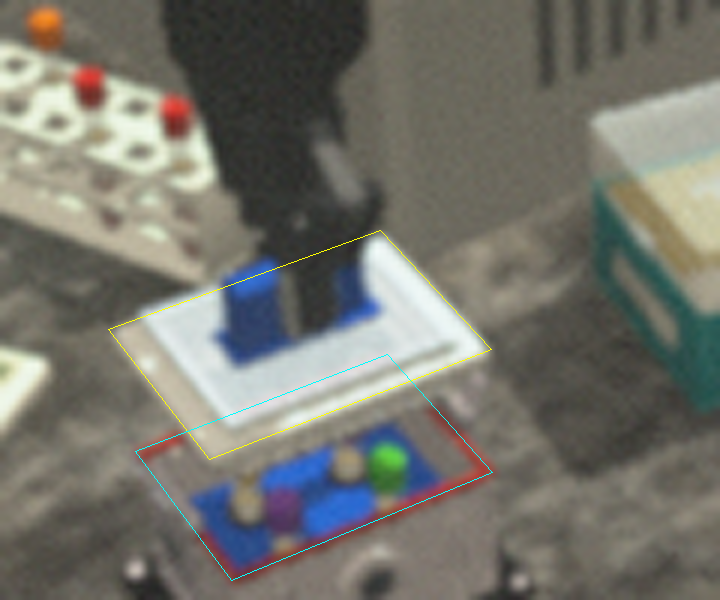

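View pics/t7.png

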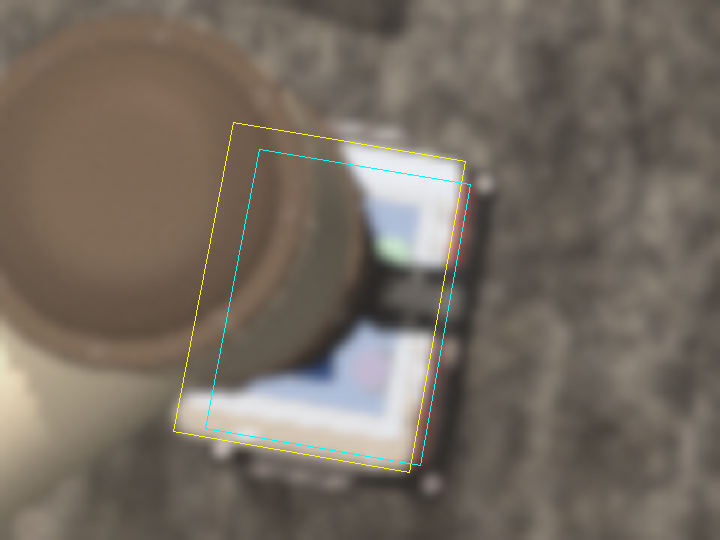

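Model outlines (cover yellow, bucket seal cyan) agree with the pictures within about 1 mm, so I'll descend.

```bash
python3 -m crank '[[0.1,0.3,0,15,0],[0.1,0,0,15,0],[0.1,0,0,4,0],[0.1,0,0,0,0]]';python3 -m crank '[[0.1,0,0,3,0],[0.1,0,0,3,0],[0.1,0,0,0,0]]';python3 -m crank '[[0.1,0,0,2,0],[0.1,0,0,1.5,0],[0.1,0,0,0,0]]'
```

```text
t: 15.88
position: [477.8, 163.1, 138.1]
ee_rot: [179.9, 0.1, -8.0]
wrist_force: [-0.1, 0.1, -1.5]
width: 0.172
t: 16.25
position: [477.9, 163.2, 132.7]
ee_rot: [180.0, 0.0, -8.0]
wrist_force: [0.4, -0.6, -1.8]
width: 0.173
t: 16.62
position: [477.9, 163.2, 129.2]
ee_rot: [180.0, 0.0, -8.0]
wrist_force: [0.1, 0.2, -1.5]
width: 0.172
```

```bash
python3 -m crank '[[0.1,0,0,1.5,0],[0.1,0,0,0,0]]';python3 -m crank '[[0.1,0,0,1,0],[0.1,0,0,0,0]]';python3 -m crank '[[0.1,0,0,1,0],[0.1,0,0,0,0]]'
python3 - <<'E'
from seg import *
a=snap('scene');crop(a,150,110,120,100,'s8.png')
E
```

```text
t: 16.88
position: [478.0, 163.3, 127.8]
ee_rot: [180.0, -0.0, -8.0]
wrist_force: [0.1, -0.4, -2.3]
width: 0.174
t: 17.12
position: [478.4, 163.4, 127.1]
ee_rot: [-180.0, -0.0, -8.0]
wrist_force: [1.6, 0.2, -1.1]
width: 0.167
t: 17.38
position: [478.5, 163.6, 126.5]
ee_rot: [-180.0, -0.1, -8.0]
wrist_force: [-0.5, -0.1, 4.0]
width: 0.173
```

View pics/s8.png

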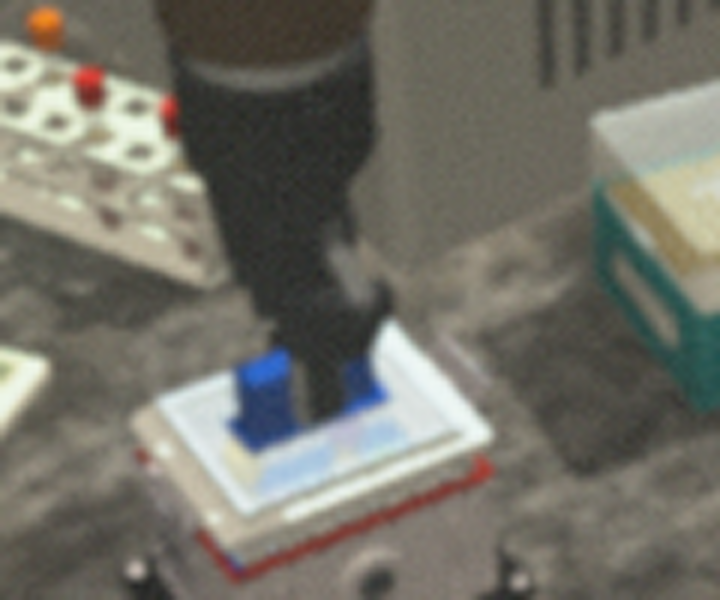

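Beads rest on the noses at TCP 127, the height predicted, and the cover is level in the mouth. Now pressing.

```bash
for i in 1 ; do python3 -m crank '[[0.1,0,0,1.5,0],[0.1,0,0,0,0]]';python3 -m crank '[[0.1,0,0,1.5,0],[0.1,0,0,0,0]]';python3 -m crank '[[0.1,0,0,1.5,0],[0.1,0,0,0,0]]'; done
```

```text
t: 17.68
position: [478.7, 163.7, 125.2]
ee_rot: [-179.9, -0.1, -8.0]
wrist_force: [-0.1, -0.0, 6.2]
width: 0.175
t: 17.92
position: [478.7, 163.8, 123.8]
ee_rot: [-179.9, -0.1, -8.0]
wrist_force: [-0.4, 0.3, 6.3]
width: 0.17
t: 18.18
position: [478.6, 163.7, 122.0]
ee_rot: [-179.9, -0.1, -8.0]
wrist_force: [1.4, 0.5, 4.3]
width: 0.169
```

```bash
python3 -m crank '[[0.1,0,0,1.5,0],[0.1,0,0,0,0]]';python3 -m crank '[[0.1,0,0,1.5,0],[0.1,0,0,0,0]]';python3 -m crank '[[0.1,0,0,1.5,0],[0.1,0,0,0,0]]'
```

```text
t: 18.42
position: [478.2, 163.5, 119.4]
ee_rot: [-180.0, -0.0, -8.0]
wrist_force: [1.9, 1.1, -1.7]
width: 0.172
t: 18.68
position: [477.8, 163.2, 117.4]
ee_rot: [180.0, 0.0, -8.0]
wrist_force: [3.4, 2.0, -4.9]
width: 0.174
t: 18.92
position: [477.6, 163.0, 116.1]
ee_rot: [180.0, 0.1, -8.1]
wrist_force: [4.4, 0.1, -8.0]
width: 0.172
```

```bash
python3 -m crank '[[0.1,0,0,1.5,0],[0.1,0,0,0,0]]';python3 -m crank '[[0.1,0,0,1.5,0],[0.1,0,0,0,0]]'
```

```text
t: 19.18
position: [477.8, 163.0, 115.2]
ee_rot: [180.0, 0.0, -8.0]
wrist_force: [3.1, -1.0, -5.6]
width: 0.173
t: 19.42
position: [477.9, 163.1, 114.2]
ee_rot: [180.0, 0.0, -8.0]
wrist_force: [1.0, -1.3, -0.4]
width: 0.175
```

The force sagged and even pulled the tool down (-8 N), which is the snap. TCP 114.2 matches the snapped height. Now press firmly.

```bash
python3 -m crank '[[0.1,0,0,1.5,0],[0.1,0,0,0,0]]';python3 -m crank '[[0.1,0,0,1.5,0],[0.1,0,0,0,0]]';python3 -m crank '[[0.1,0,0,1.5,0],[0.1,0,0,0,0]]'
```

```text
t: 19.68
position: [477.9, 163.1, 112.9]
ee_rot: [180.0, 0.0, -8.0]
wrist_force: [-0.8, -1.9, 4.4]
width: 0.169
t: 19.92
position: [477.9, 163.1, 111.7]
ee_rot: [180.0, -0.0, -8.0]
wrist_force: [-1.1, -2.2, 8.2]
width: 0.168
t: 20.18
position: [477.9, 163.1, 110.8]
ee_rot: [180.0, -0.0, -8.0]
wrist_force: [-2.1, -2.2, 10.9]
width: 0.176
```

```bash
python3 -m crank '[[0.1,0,0,1.5,0],[0.1,0,0,0,0]]'
python3 - <<'E'
from seg import *
a=snap('scene');crop(a,150,110,120,100,'s9.png');b=snap('top');crop(b,160,170,120,90,'t9.png')
E
```

```text
t: 20.42
position: [478.0, 163.1, 110.7]
ee_rot: [180.0, -0.0, -8.0]
wrist_force: [-6.1, -2.8, 20.1]
width: 0.174
```

View pics/s9.png

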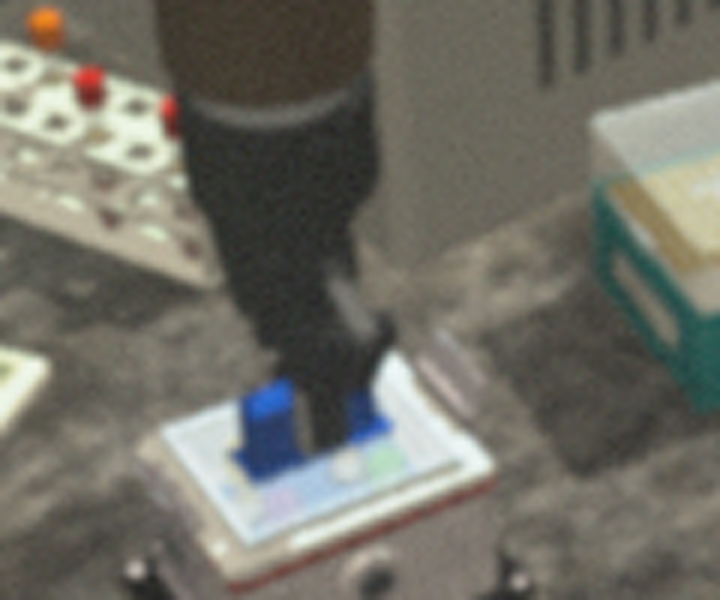

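View pics/t9.png

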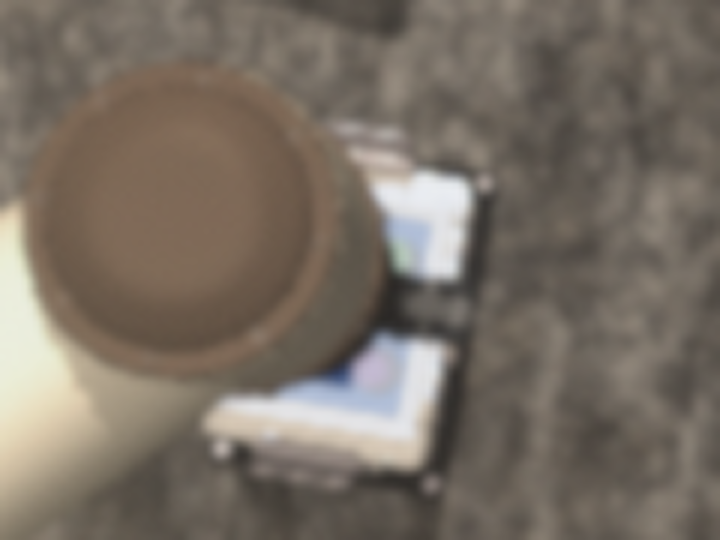

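The cover sits level, with a thin even red line at the seal and both clips upright over the ends. It is at the stop (TCP 110.7 gives an underside height of about 52.3 mm) under 20 N. I'll hold briefly to check that it is steady, then hand in.

```bash
python3 -m crank '[[0.1,0,0,0,0],[0.1,0,0,0,0],[0.1,0,0,0,0],[0.1,0,0,0,0],[0.1,0,0,0,0],[0.1,0,0,0,0]]'
python3 - <<'E'
from h import *
print(workorder.hand_in()); s=state(); print(s['t'],s['position'],s['wrist_force'])
E
```

```text
t: 21.28
position: [477.9, 163.1, 110.7]
ee_rot: [180.0, -0.0, -8.0]
wrist_force: [-6.0, -3.5, 20.1]
width: 0.171
the job is handed in; nothing more can be done
None
the job is handed in; nothing more can be done
```

The cover is snapped onto the bucket, and I handed the job in at about 21 s with the arm still pressing down on it.

- **Tubes:** I pushed the yellow and green tubes down to their hard stop, at the height expected for a tube fully home. When I pressed the left purple tube it was already home. I left the right purple one alone, and it looked level in the picture.
- **Cover:** I gripped it by the handle and set it square on the bucket. The beads met the clips at the predicted height, and on pressing the cover snapped in: the force dropped and briefly pulled the tool down by 8 N.
- **Final press:** I pressed on to the stop, where the underside is about 52.3 mm above the bench (52.5 mm expected). The push was steady at 20 N over the last 0.75 s before hand-in. The pictures show the cover level with both clips upright.
- **Checks:** None failed. A sideways force of about 6–7 N remained at the final push. The clip and seal joints can't be read directly, so the snap and the seal squeeze are judged from height, force and pictures. I could not read the arm's state after handing in.

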